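Fill the free place of the crucible tray

TASK

Pick up the clean white crucible that stands on the black bench and stand it upright in the one empty place of the light blue three-place loading tray, fully down in its recess. Set it down rather than dropping it, and leave the two crucibles already in the tray where they are.

Things in the scene. Friction and masses are not known exactly. Their poses are not given: they have to be found in the camera images.
- fresh_mid (a point): The clean white ceramic crucible standing on the bench: an open cup 60 mm tall, 40 mm across, sides straight (lowest 12 mm tapers to a 30 mm foot), wall 3.5 mm, about 90 g. This point is its centre, 30 mm above its foot; z is up. A scorched brown one of the same shape (not wanted), an amber jar 100 mm tall and steel tongs are also on the bench, each at least 50 mm clear of it.
- tray: Light blue tray with dark recess floors, fixed to the bench, 100 mm (x) by 280 mm (y), 20 mm thick. Origin: centre of its underside, at bench height; z up. Three round recesses, 52 mm wide and 6 mm deep (floor 14 mm above the bench), at x = 0 and y = -90, 0, +90 mm. Two hold a crucible; the empty one differs from start to start. A crucible down in a recess has its centre 44 mm above the bench.
- loaded_a_mid (a point): One of the two white crucibles already standing in recesses of the tray. Same size and shape as the clean crucible. This point is its centre, 30 mm above its foot; z is up along its axis.
- loaded_b_mid (a point): The other of the two white crucibles already standing in recesses of the tray. Same size and shape as the clean crucible. This point is its centre, 30 mm above its foot; z is up along its axis.

How it is judged:
By the outcome, as a careful person would: the job done as asked, in the order asked, and still so for the second after the job is handed in, with the robot touching nothing.
It also fails if it takes over 32 s, if anything falls off the work surface, if the arm or the gripper's body presses on something with over 40 N, if the wrist force passes 120 N, or if a joint passes its speed limit or range.

ROBOT

A 6-joint arm with a two-finger parallel gripper is mounted at the origin on the work surface. World frame = base frame: x ahead of the robot, y to its left, z up, the work surface at z = 0. Lengths are in m, angles in rad, forces in N, time in s.
With the tool pointing down it reaches from about 0.35 to 0.725 m from the base axis. Payload 6 kg.
Tool frame: the origin (TCP) lies midway between the tips of the shut fingers; the grasp point (between the pads) lies 19 mm behind it; y points along the fingers, z is the direction in which the jaws open and shut, and the axes are right-handed (so a half turn about y gives the same grasp; the last joint's range is limited). The gripper opens to 85 mm and grips with 20 to 120 N. Pads are 22 mm wide; open, the fingers measure 114 mm over their backs; the gripper's body (76 mm by 85 mm) begins 54 mm behind the grasp point. The pads swing forward as they close: fully open they stand 13 mm farther back than shut.
Start: joints at [1.448, 0.04, 0.085, 0, -1.615, -0.334], TCP at [0.265, 0.538, 0.231] pointing down, gripper open.
Joint ranges: [-2.56, 2.56], [-1.29, 2.01], [-1.08, 1.49], [-3.29, 1.98], [-2.81, -0.18], [-2.99, 2.99]. Speed limits (rad/s): [2.57, 2.57, 3.01, 3.14, 3.14, 3.14].

INTERFACE

Orientations are given as a unit quaternion [w, x, y, z].
In Python, from cell import readout, snapshot, camera_info, bot gives the robot as it stands.
- The arm moves only by the tool carry_out, never from a script. Its argument "motion" is a list of rows, each an object of numbers: "x", "y", "z": the shift along the world's x, y, z in m; "rx", "ry", "rz": the turn, a rotation vector about the world's x, y, z in degrees; "gripper": the opening, from 0 (shut) to 1 (fully open). In form: [{"x": .., "y": .., "z": .., "rx": .., "ry": .., "rz": .., "gripper": ..}, ...]. A call has 1 to 10 rows; each row shifts and turns the commanded pose from where the row before left it; what a row does not reach is not made up. A row lasts 1/10 s, in which the tool goes at most 50 mm and 8.59 degrees, less where a joint would pass 70% of its speed; a pose out of reach is approached as far as the arm can. A call with a gripper value outside its range is refused whole. The fingers move at their own pace and stop on an object; "squeeze" is the grip in N (left out, the last holds). Time passes only in rows, so rows that do not move let the fingers close. It gives the time, the measured TCP pose, the force and the opening at its end, in the units of the state.
- readout.observe(): the state, without advancing time (a new reading comes with each control period).
- snapshot(name): name is "side" or "top"; returns the picture (400x640x3 uint8, red, green, blue); there is no depth.
- camera_info(name): a dict with "intrinsics" (3x3 intrinsics, pixels), "k1" (the pictures are not rectified: a ray, as slopes to the right and down, at radius r is drawn at 1 + k1 r^2 times it, then the intrinsics apply), "world_to_cam" (4x4, takes a point from world to camera coordinates). Camera axes: x right, y up, looking along -z (the intrinsics and any distortion apply to the point x, -y, -z); pixel columns grow to the right and rows downward; lengths in m; the calibration is good to about 2 mm. A picture is of the moment at which its call begins. camera_info takes no time and is no camera call.
- bot.finish_job(): hands the job in, once; it reports no verdict.
The state is a dict: "t": time; "joint_positions": joint angles; "qd": joint speeds; "joint_torque": joint torques, N m; "ee_pos": TCP position; "ee_rot": TCP orientation; "wrist_force": force on the tool from outside, world axes, zero at the start; "ft_torque": the same for the moment, N m; "opening": finger opening in m.
Only numpy, scipy, OpenCV 4.12 (cv2) and the standard library are available. Lean on these libraries where they do the work, as an engineer would, in place of code of your own. Each camera call takes 0.05 s, during which the arm holds its last target.

## Working session

There is one attempt and no reset: what is moved stays moved. The work goes in short steps, Python scripts to look and compute and a tool call to move; the robot and the scene stay as the last step left them, time stands still between calls to the robot, and variables do not carry over. Pictures are saved under pics/ and viewed, and the job is handed in when it is done.

Besides the shell and the picture viewer there is one more tool, called after ">>>" as name(argument=value, ...), one argument or row to a line, values as JSON. carry_out: Moves the arm, as the interface text tells. Its arguments: {"type":"object","properties":{"motion":{"type":"array"},"squeeze":{"type":"number"}},"required":["motion"]}

```bash
mkdir -p pics; python3 - <<'E'
from cell import readout, snapshot, camera_info, bot
import cv2, numpy as np
print(readout.observe())
for n in("top","side"):
    im=snapshot(n); cv2.imwrite(f"pics/{n}0.png",im[:,:,::-1]); print(n,camera_info(n))
E
```

```text
{'t': 0.0, 'joint_positions': array([ 1.44769267e+00,  4.07962887e-02,  8.38051464e-02, -4.81156092e-04,
       -1.61551335e+00, -3.33706621e-01]), 'qd': array([ 0.00075996, -0.00022411,  0.00017124,  0.00081476, -0.00010777,
        0.00119992]), 'joint_torque': array([-1.09628561e-04, -3.68200779e+01,  3.47410440e+01,  6.93187237e+00,
       -5.40179957e-03, -3.97464994e-07]), 'ee_pos': array([0.26442342, 0.5382154 , 0.23028112]), 'ee_rot': array([ 0.16020441, -0.15999335, -0.68812531,  0.68936219]), 'wrist_force': array([-0.09555278,  0.06516921, -1.14112816]), 'ft_torque': array([ 0.0074273 , -0.00627076, -0.02911425]), 'opening': 0.08528845801564852}
top {'intrinsics': array([[450.06243336,   0.        , 322.99811486],
       [  0.        , 450.06243336, 203.85371986],
       [  0.        ,   0.        ,   1.        ]]), 'k1': 0.008605624253114313, 'world_to_cam': array([[-0.01817241, -0.99983101,  0.00277823,  0.01573641],
       [ 0.97528538, -0.01711417,  0.22028514, -0.53001259],
       [-0.22020036,  0.00671268,  0.97543157, -0.92957729],
       [ 0.        ,  0.        ,  0.        ,  1.        ]])}
side {'intrinsics': array([[503.46873751,   0.        , 318.58526089],
       [  0.        , 503.46873751, 192.47638066],
       [  0.        ,   0.        ,   1.        ]]), 'k1': 0.055270933248593515, 'world_to_cam': array([[-0.97991166, -0.19937982,  0.00456382,  0.53162207],
       [ 0.13311809, -0.63686597,  0.75939536, -0.1187705 ],
       [-0.14850157,  0.7447479 ,  0.65061345, -0.79081782],
       [ 0.        ,  0.        ,  0.        ,  1.        ]])}
```

View pics/top0.png

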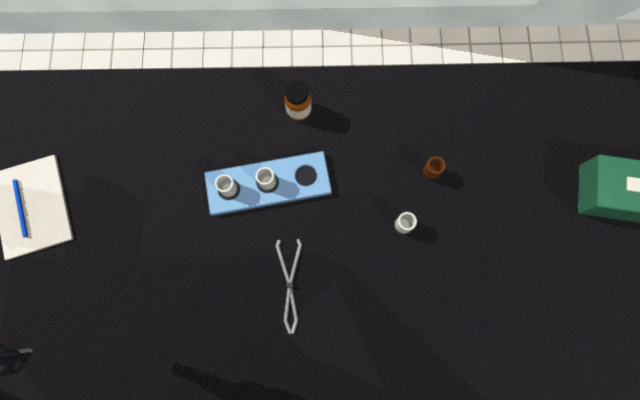

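View pics/side0.png

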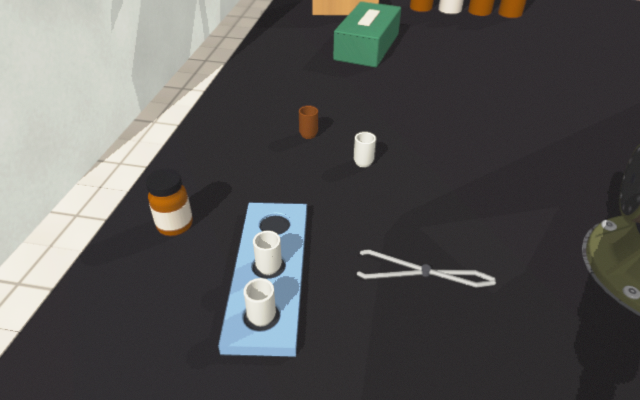

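Top view: the fresh crucible is at about (405,222), the scorched one at (434,167), and the empty recess at (306,175). The loaded crucibles are at (226,186) and (265,179). In the side view the fresh one is at (364,149) and the empty recess at (275,224).

```bash
cat > h.py <<'E'
import numpy as np, cv2
from cell import camera_info
def ray(n,uv):
    c=camera_info(n);K=c["intrinsics"];T=c["world_to_cam"]
    p=cv2.undistortPoints(np.array([[uv]],float),K,np.array([c["k1"],0,0,0,0]))[0,0]
    R=T[:3,:3];return -R.T@T[:3,3], R.T@np.array([p[0],-p[1],-1])
def onz(n,uv,z):
    o,d=ray(n,uv);return o+d*(z-o[2])/d[2]
def tri(a,b):
    A=np.zeros((3,3));v=np.zeros(3)
    for n,uv in(("top",a),("side",b)):
        o,d=ray(n,uv);d=d/np.linalg.norm(d);P=np.eye(3)-np.outer(d,d);A+=P;v+=P@o
    return np.linalg.solve(A,v)
def proj(n,X):
    c=camera_info(n);T=c["world_to_cam"];x=T[:3,:3]@X+T[:3,3];s=np.array([x[0],-x[1]])/-x[2]
    s=s*(1+c["k1"]*(s@s));return c["intrinsics"][:2,:2]@s+c["intrinsics"][:2,2]
E
python3 - <<'E'
from h import *
np.set_printoptions(precision=4,suppress=True)
I={n:cv2.imread(f"pics/{n}0.png") for n in("top","side")}
W={}
for n,im in I.items():
    hsv=cv2.cvtColor(im,cv2.COLOR_BGR2HSV)
    wh=((hsv[...,1]<75)&(hsv[...,2]>95)).astype(np.uint8)
    box={"top":(200,160,440,240),"side":(220,120,390,340)}[n]
    m=np.zeros_like(wh);x0,y0,x1,y1=box;m[y0:y1,x0:x1]=wh[y0:y1,x0:x1]
    k,l,s,c=cv2.connectedComponentsWithStats(m)
    for i in range(1,k):
        if s[i,4]>40:
            print(n,s[i],c[i])
    bl=((hsv[...,0]>95)&(hsv[...,0]<125)&(hsv[...,1]>80)&(hsv[...,2]>50)).astype(np.uint8)
    k,l,s,c=cv2.connectedComponentsWithStats(bl); i=max([j for j in range(1,k) ],key=lambda j:s[j,4])
    b=(l==i).astype(np.uint8)
    cs,hh=cv2.findContours(b,cv2.RETR_CCOMP,cv2.CHAIN_APPROX_NONE)
    for j,cc in enumerate(cs):
        if hh[0][j][3]<0 and cv2.contourArea(cc)>500:
            print("outer",cv2.approxPolyDP(cv2.convexHull(cc),5,True)[:,0].tolist())
        elif cv2.contourArea(cc)>100:
            e=cv2.fitEllipse(cc);print("hole",e,cv2.boundingRect(cc),onz(n,e[0],.02))
top,side=I["top"],I["side"]
def crop(im,x,y,r=40): return cv2.resize(im[y-r:y+r,x-r:x+r],(390,390),interpolation=cv2.INTER_NEAREST)
cv2.imwrite("pics/crop1.png",np.hstack([crop(top,405,222),crop(side,364,149)]))
E
```

```text
top [255 166  21  24 384] [265.2708 177.3984]
top [214 174  23  23 399] [225.2155 184.7594]
top [395 211  22  22 370] [405.4081 221.9973]
outer [[323, 152], [329, 194], [210, 213], [205, 172]]
hole ((246.3080291748047, 180.68612670898438), (9.608668327331543, 19.309484481811523), 117.64446258544922) (236, 174, 21, 15) [0.597  0.1822 0.02  ]
hole ((225.0609588623047, 186.744873046875), (27.835968017578125, 30.075050354003906), 88.1568832397461) (208, 171, 34, 30) [0.5834 0.2308 0.02  ]
hole ((305.7201843261719, 175.33860778808594), (21.357816696166992, 22.141374588012695), 81.80459594726562) (294, 164, 24, 23) [0.6075 0.0448 0.02  ]
hole ((266.089111328125, 178.7158966064453), (23.66016387939453, 29.890670776367188), 159.61988830566406) (253, 163, 27, 31) [0.601  0.1366 0.02  ]
side [353 131  24  37 699] [364.0415 148.3405]
side [246 205  10  20  62] [250.2742 214.3548]
side [254 204  39  16 177] [274.6949 210.2938]
side [289 205  16  14  60] [298.7167 212.5167]
side [293 219  11  14  55] [298.6909 226.4909]
side [ 241  229   42   47 1256] [265.453  250.5438]
side [360 249  30  12 153] [374.8954 254.0327]
side [239 251  10  13  41] [242.6098 257.2927]
side [287 257  14  21  92] [294.2174 266.7283]
side [357 271  33   8 174] [372.8621 275.023 ]
side [ 234  276   44   51 1436] [258.6685 300.7089]
side [283 310  14  12  56] [290.5    315.2857]
side [279 321  13  14  49] [283.9184 326.102 ]
side [252 332  29   8  69] [265.1884 335.4638]
outer [[224, 323], [237, 315], [295, 353], [222, 353]]
```

View pics/crop1.png

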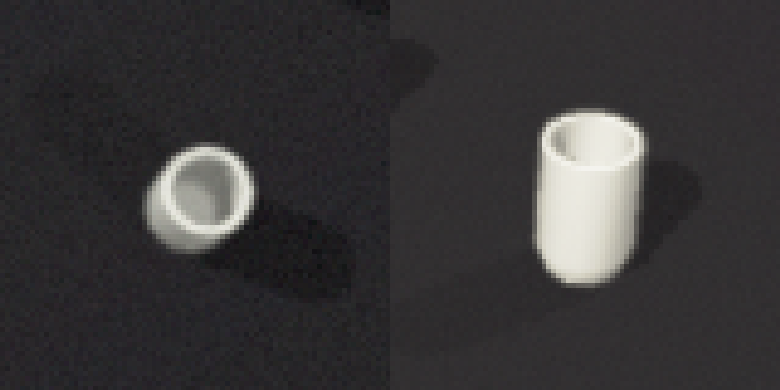

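Rim centres read off the crops: top (407.0,220.7), side (364.9,137.2).

```bash
python3 - <<'E'
from h import *
np.set_printoptions(precision=4,suppress=True)
print("rim tri",tri((407,220.7),(364.9,137.2)),onz("top",(407,220.7),.06),onz("side",(364.9,137.2),.06))
print("sil",tri((405.4,222.0),(364.04,148.6)))
c=np.array([onz("top",p,.02) for p in [[323, 152], [329, 194], [210, 213], [205, 172]]])
print(c,c.mean(0),[np.linalg.norm(c[i]-c[i-1]) for i in range(4)])
I={n:cv2.imread(f"pics/{n}0.png") for n in("top","side")}
def crop(im,x,y,r): return cv2.resize(im[y-r:y+r,x-r:x+r],(390,390),interpolation=cv2.INTER_NEAREST)
cv2.imwrite("pics/crop2.png",np.hstack([crop(I["top"],267,183,65),crop(I["side"],264,277,80)]))
cv2.imwrite("pics/crop3.png",np.hstack([crop(I["top"],306,175,20),crop(I["side"],275,224,26)]))
E
```

```text
rim tri [ 0.489  -0.1756  0.0612] [ 0.4892 -0.1759  0.06  ] [ 0.4892 -0.1774  0.06  ]
sil [ 0.4901 -0.1771  0.0339]
[[ 0.6638  0.0037  0.02  ]
 [ 0.562  -0.0082  0.02  ]
 [ 0.5222  0.2631  0.02  ]
 [ 0.6196  0.2783  0.02  ]] [0.5919 0.1342 0.02  ] [np.float64(0.2780949759319302), np.float64(0.10245704707023408), np.float64(0.2742347090590888), np.float64(0.09851138902839413)]
```

View pics/crop2.png

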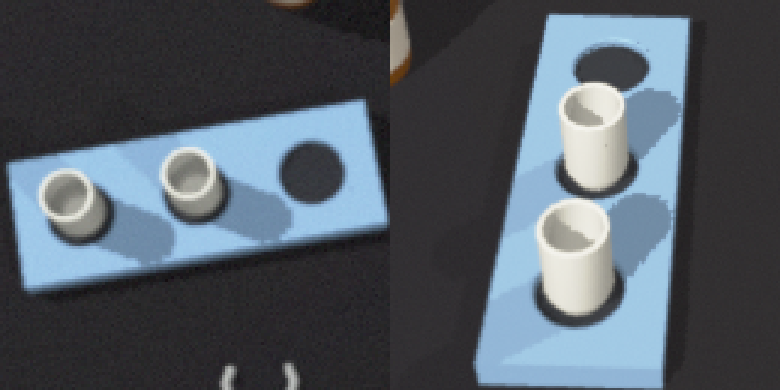

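View pics/crop3.png

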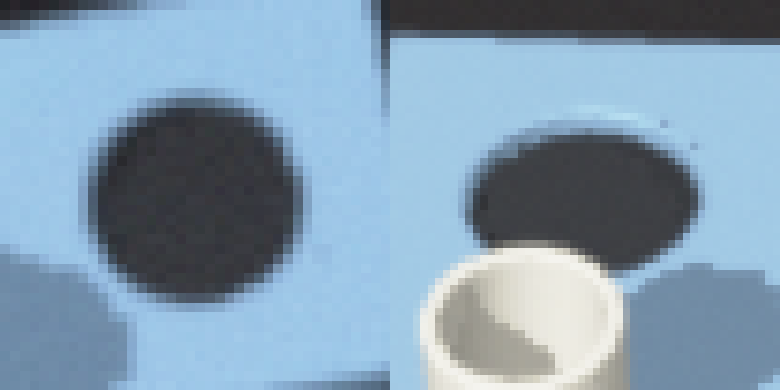

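```bash
python3 - <<'E'
from h import *
np.set_printoptions(precision=4,suppress=True)
print("bot/top edge",onz("top",(305.4,186),.02),onz("top",(305.4,164.5),.014))
print("l/r",onz("top",(294.2,175),.018),onz("top",(316.6,175),.018))
print("ell",onz("top",(305.5,175.2),.018))
A=onz("top",(224.2,183.8),.074);B=onz("top",(264.5,175.5),.074)
print("A,B",A,B,np.linalg.norm(A-B), 2*B-A)
# same in side
f=lambda x,y:(x/2.4375*1+0,y)
s=160/390
As=(184+ (574-390)*s-.5,197+226*s-.5);Bs=(184+(592-390)*s-.5,197+105*s-.5)
A2=tri((224.2,183.8),As);B2=tri((264.5,175.5),Bs);print("tri",A2,B2)
c=[onz("top",(x/3+202-.5,y/3+118-.5),.02) for x,y in((7,162),(367,99),(389,224),(25,292))]
c=np.array(c);m=c.mean(0);d=(c[0]-c[1]+c[3]-c[2]);d/=np.linalg.norm(d);print(c,m,d,[np.linalg.norm(c[i]-c[i-1]) for i in range(4)],"recess",m-.09*d, m,m+.09*d)
s=52/390 # side crop3 scale ->px
print("side ellipse l/r",onz("side",(249+(467-390)*s-.5,198+200*s-.5),.017),onz("side",(249+(703-390)*s-.5,198+200*s-.5),.017))
print("s mid",onz("side",(249+(585-390)*s-.5,198+200*s-.5),.017))
E
```

```text
bot/top edge [0.5819 0.0458 0.02  ] [0.6357 0.0455 0.014 ]
l/r [0.6094 0.0716 0.018 ] [0.6085 0.0196 0.018 ]
ell [0.6084 0.0454 0.018 ]
A,B [0.5755 0.2211 0.074 ] [0.5928 0.1335 0.074 ] 0.08937246186777928 [0.6102 0.0458 0.074 ]
tri [0.5768 0.2214 0.073 ] [0.5929 0.1334 0.0743]
[[ 0.6208  0.281   0.02  ]
 [ 0.6674  0.0017  0.02  ]
 [ 0.5662 -0.0133  0.02  ]
 [ 0.518   0.2633  0.02  ]] [0.5931 0.1332 0.02  ] [-0.1682  0.9858  0.    ] [np.float64(0.10434791453981132), np.float64(0.28319558710341164), np.float64(0.10228064886785489), np.float64(0.2808078353341248)] recess [0.6083 0.0445 0.02  ] [0.5931 0.1332 0.02  ] [0.578  0.2219 0.02  ]
side ellipse l/r [0.6341 0.049  0.017 ] [0.5829 0.0384 0.017 ]
s mid [0.6085 0.0437 0.017 ]
```

```bash
python3 - <<'E'
from h import *
from cell import readout
from scipy.spatial.transform import Rotation as R
s=readout.observe();q=s["ee_rot"];r=R.from_quat(q[[1,2,3,0]]).as_matrix();print(s["t"],r.round(3))
z=r[:,2];print("jaw yaw",np.degrees(np.arctan2(z[1],z[0])), "want",np.degrees(np.arctan2(.168,.986)))
print("scorched",onz("top",(434,167),.04),"jar",onz("top",(298,100),.06))
E
```

```text
0.1 [[-0.897 -0.001 -0.441]
 [ 0.441 -0.001 -0.897]
 [-0.    -1.     0.002]]
jaw yaw -116.17227206260527 want 9.669505254590565
scorched [ 0.61630004 -0.2487746   0.04      ] jar [0.77731379 0.05962577 0.06      ]
```

>>> carry_out(
  motion=[
    {"x":0.0112,"y":-0.0357,"rz":-2.7,"gripper":1},
    {"x":0.0112,"y":-0.0357,"rz":-2.7},
    {"x":0.0112,"y":-0.0357,"rz":-2.7},
    {"x":0.0112,"y":-0.0357,"rz":-2.7},
    {"x":0.0112,"y":-0.0357,"rz":-2.7},
    {"x":0.0112,"y":-0.0357,"rz":-2.7},
    {"x":0.0112,"y":-0.0357,"rz":-2.7},
    {"x":0.0112,"y":-0.0357,"rz":-2.7},
    {"x":0.0112,"y":-0.0357,"rz":-2.7},
    {"x":0.0112,"y":-0.0357,"rz":-2.7},
  ],
)

```text
invalid input at $.motion[0]: expected keys x, y, z, rx, ry, rz, gripper
```

>>> carry_out(
  motion=[
    {"x":0.0112,"y":-0.0357,"rz":-2.7},
    {"x":0.0112,"y":-0.0357,"rz":-2.7},
    {"x":0.0112,"y":-0.0357,"rz":-2.7},
    {"x":0.0112,"y":-0.0357,"z":-0.01,"rz":-2.7},
    {"x":0.0112,"y":-0.0357,"z":-0.01,"rz":-2.7},
    {"x":0.0112,"y":-0.0357,"z":-0.02,"rz":-2.7},
    {"x":0.0112,"y":-0.0357,"z":-0.02,"rz":-2.7},
    {"x":0.0112,"y":-0.0357,"z":-0.02,"rz":-2.7},
    {"x":0.0112,"y":-0.0357,"z":-0.02,"rz":-2.7},
    {"x":0.0112,"y":-0.0357,"rz":-2.7},
  ],
)

```text
invalid input at $.motion[0]: expected keys x, y, z, rx, ry, rz, gripper
```

>>> carry_out(
  motion=[
    {"x":0},
    {"x":0},
  ],
)

```text
invalid input at $.motion[0]: expected keys x, y, z, rx, ry, rz, gripper
```

All keys are required.

>>> carry_out(
  motion=[
    {"x":0.0112,"y":-0.0357,"z":0,"rx":0,"ry":0,"rz":-2.7,"gripper":1},
    {"x":0.0112,"y":-0.0357,"z":0,"rx":0,"ry":0,"rz":-2.7,"gripper":1},
    {"x":0.0112,"y":-0.0357,"z":0,"rx":0,"ry":0,"rz":-2.7,"gripper":1},
    {"x":0.0112,"y":-0.0357,"z":0,"rx":0,"ry":0,"rz":-2.7,"gripper":1},
    {"x":0.0112,"y":-0.0357,"z":0,"rx":0,"ry":0,"rz":-2.7,"gripper":1},
    {"x":0.0112,"y":-0.0357,"z":0,"rx":0,"ry":0,"rz":-2.7,"gripper":1},
    {"x":0.0112,"y":-0.0357,"z":0,"rx":0,"ry":0,"rz":-2.7,"gripper":1},
    {"x":0.0112,"y":-0.0357,"z":0,"rx":0,"ry":0,"rz":-2.7,"gripper":1},
    {"x":0.0112,"y":-0.0357,"z":0,"rx":0,"ry":0,"rz":-2.7,"gripper":1},
    {"x":0.0112,"y":-0.0357,"z":0,"rx":0,"ry":0,"rz":-2.7,"gripper":1},
  ],
)

```text
t: 1.1
ee_pos: [0.3766, 0.18, 0.231]
ee_rot: [0.317, -0.317, -0.632, 0.632]
wrist_force: [1.1, 0.1, 0.1]
opening: 0.0854
```

>>> carry_out(
  motion=[
    {"x":0.0112,"y":-0.0357,"z":0,"rx":0,"ry":0,"rz":-2.7,"gripper":1},
    {"x":0.0112,"y":-0.0357,"z":0,"rx":0,"ry":0,"rz":-2.7,"gripper":1},
    {"x":0.0112,"y":-0.0357,"z":-0.01,"rx":0,"ry":0,"rz":-2.7,"gripper":1},
    {"x":0.0112,"y":-0.0357,"z":-0.02,"rx":0,"ry":0,"rz":-2.7,"gripper":1},
    {"x":0.0112,"y":-0.0357,"z":-0.02,"rx":0,"ry":0,"rz":-2.7,"gripper":1},
    {"x":0.0112,"y":-0.0357,"z":-0.02,"rx":0,"ry":0,"rz":-2.7,"gripper":1},
    {"x":0.0112,"y":-0.0357,"z":-0.02,"rx":0,"ry":0,"rz":-2.7,"gripper":1},
    {"x":0.0112,"y":-0.0357,"z":-0.01,"rx":0,"ry":0,"rz":-2.7,"gripper":1},
    {"x":0.0112,"y":-0.0357,"z":-0.01,"rx":0,"ry":0,"rz":-2.7,"gripper":1},
    {"x":0.0112,"y":-0.0357,"z":0,"rx":0,"ry":0,"rz":-2.7,"gripper":1},
  ],
)

```text
t: 2.1
ee_pos: [0.4878, -0.177, 0.1191]
ee_rot: [0.457, -0.455, -0.54, 0.541]
wrist_force: [0.3, -0.3, -0.3]
opening: 0.0855
```

```bash
python3 - <<'E'
from h import *
from cell import readout,snapshot
from scipy.spatial.transform import Rotation as R
for n in("top","side"): cv2.imwrite(f"pics/{n}1.png",snapshot(n)[:,:,::-1])
s=readout.observe();q=s["ee_rot"];r=R.from_quat(q[[1,2,3,0]]).as_matrix()
print(s["t"],s["ee_pos"],s["joint_positions"].round(3),r.round(3),np.degrees(np.arctan2(r[1,2],r[0,2])))
E
python3 -c "
import cv2,numpy as np
a=cv2.imread('pics/top1.png');b=cv2.imread('pics/side1.png')
f=lambda i,x,y,r:cv2.resize(i[max(y-r,0):y+r,x-r:x+r],(390,390))
cv2.imwrite('pics/c1.png',np.hstack([f(a,405,222,90),f(b,364,140,90)]))"
```

```text
2.2 [ 0.48820919 -0.17878405  0.11971247] [ 0.037 -0.158 -0.308  0.    -1.424  0.129] [[-0.165 -0.003 -0.986]
 [ 0.986 -0.001 -0.165]
 [-0.    -1.     0.003]] -170.49063873311314
```

View pics/c1.png

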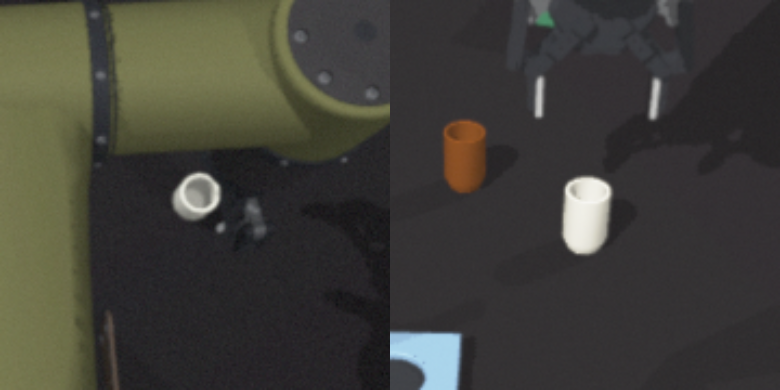

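```bash
python3 - <<'E'
from h import *
o=np.array([.4882,-.1788,.1327]);j=np.array([.986,.165,0])*.0427
for n in("top","side"): print(n,[proj(n,o+k*j).round(1) for k in(-1,0,1)])
print("measured side mid",369.1,104.0, onz("side",(369.1,104),.1327))
print("crucible now?",proj("top",np.array([.4893,-.1765,.06])))
E
```

```text
top [array([420. , 235.1]), array([415.1, 214.5]), array([410.4, 194.4])]
side [array([392. , 103.8]), array([368.2, 103.3]), array([344.5, 102.8])]
measured side mid 369.1 104.0 [ 0.4862968  -0.17667749  0.1327    ]
crucible now? [407.28965112 220.65294401]
```

The side view shows both tips straddling the crucible to within about 2 mm. I'll lower now.

>>> carry_out(
  motion=[
    {"x":0.001,"y":0.002,"z":-0.02,"rx":0,"ry":0,"rz":0,"gripper":1},
    {"x":0,"y":0,"z":-0.02,"rx":0,"ry":0,"rz":0,"gripper":1},
    {"x":0,"y":0,"z":-0.02,"rx":0,"ry":0,"rz":0,"gripper":1},
    {"x":0,"y":0,"z":-0.02,"rx":0,"ry":0,"rz":0,"gripper":1},
    {"x":0,"y":0,"z":-0.01,"rx":0,"ry":0,"rz":0,"gripper":1},
    {"x":0,"y":0,"z":-0.01,"rx":0,"ry":0,"rz":0,"gripper":1},
    {"x":0,"y":0,"z":0,"rx":0,"ry":0,"rz":0,"gripper":1},
    {"x":0,"y":0,"z":0,"rx":0,"ry":0,"rz":0,"gripper":1},
  ],
)

```text
t: 3.0
ee_pos: [0.49, -0.1736, 0.022]
ee_rot: [-0.455, 0.456, 0.541, -0.541]
wrist_force: [-0.4, -0.3, -0.0]
opening: 0.0853
```

>>> carry_out(
  motion=[
    {"x":0,"y":0,"z":0,"rx":0,"ry":0,"rz":0,"gripper":0.6},
    {"x":0,"y":0,"z":0,"rx":0,"ry":0,"rz":0,"gripper":0.5},
    {"x":0,"y":0,"z":0,"rx":0,"ry":0,"rz":0,"gripper":0.4},
    {"x":0,"y":0,"z":0,"rx":0,"ry":0,"rz":0,"gripper":0.3},
    {"x":0,"y":0,"z":0,"rx":0,"ry":0,"rz":0,"gripper":0.2},
    {"x":0,"y":0,"z":0,"rx":0,"ry":0,"rz":0,"gripper":0.2},
    {"x":0,"y":0,"z":0,"rx":0,"ry":0,"rz":0,"gripper":0.2},
  ],
  squeeze=30,
)

```text
t: 3.7
ee_pos: [0.49, -0.1737, 0.0219]
ee_rot: [-0.455, 0.456, 0.541, -0.541]
wrist_force: [-0.5, 0.3, 4.6]
opening: 0.0396
```

>>> carry_out(
  motion=[
    {"x":0,"y":0,"z":0.005,"rx":0,"ry":0,"rz":0,"gripper":0.2},
    {"x":0,"y":0,"z":0.01,"rx":0,"ry":0,"rz":0,"gripper":0.2},
    {"x":0,"y":0,"z":0.02,"rx":0,"ry":0,"rz":0,"gripper":0.2},
    {"x":0,"y":0,"z":0.02,"rx":0,"ry":0,"rz":0,"gripper":0.2},
    {"x":0,"y":0,"z":0.02,"rx":0,"ry":0,"rz":0,"gripper":0.2},
    {"x":0,"y":0,"z":0.02,"rx":0,"ry":0,"rz":0,"gripper":0.2},
    {"x":0,"y":0,"z":0.015,"rx":0,"ry":0,"rz":0,"gripper":0.2},
    {"x":0,"y":0,"z":0,"rx":0,"ry":0,"rz":0,"gripper":0.2},
  ],
)

```text
t: 4.5
ee_pos: [0.4907, -0.1737, 0.1339]
ee_rot: [-0.454, 0.456, 0.542, -0.54]
wrist_force: [0.3, 0.2, -1.6]
opening: 0.0396
```

```bash
python3 - <<'E'
from h import *
from cell import readout,snapshot
cv2.imwrite("pics/side2.png",snapshot("side")[:,:,::-1])
s=readout.observe();print(s)
a=cv2.imread("pics/side2.png")[0:220,240:480];cv2.imwrite("pics/s2.png",cv2.resize(a,None,fx=2.7,fy=2.7))
E
```

```text
{'t': 4.55, 'joint_positions': array([ 4.73541818e-02, -1.66473945e-01, -2.92798561e-01, -2.05353702e-04,
       -1.44298968e+00,  1.24158363e-01]), 'qd': array([-0.0004086 ,  0.01745482, -0.03885675, -0.01616931,  0.00879958,
        0.00055045]), 'joint_torque': array([-3.48948513e-02, -2.77349782e+01,  3.64613914e+01,  7.45589733e+00,
       -1.10676941e-01,  7.99561735e-05]), 'ee_pos': array([ 0.49000807, -0.17342851,  0.13196153]), 'ee_rot': array([-0.45500838,  0.45567943,  0.54139097, -0.54057326]), 'wrist_force': array([ 0.11528741, -0.07382537, -1.31450639]), 'ft_torque': array([-0.0195373 , -0.01140446, -0.02926238]), 'opening': 0.03950244259937386}
```

View pics/s2.png

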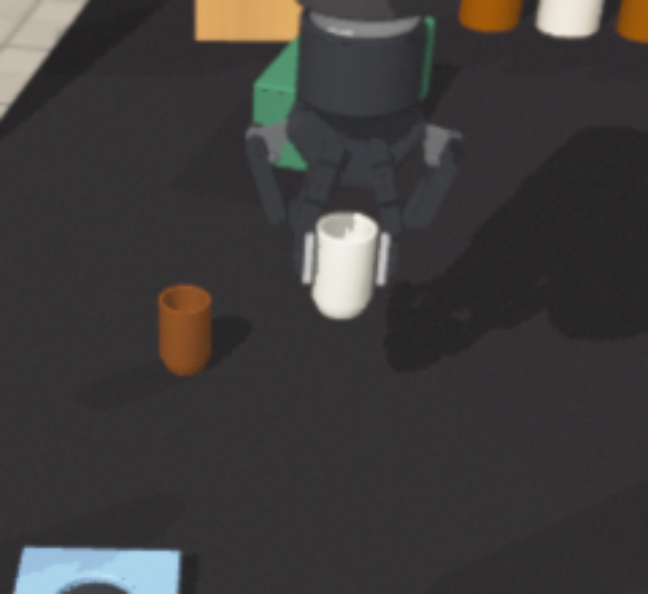

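The crucible is held upright with its rim near side-image (368,84). Next I'll carry it over.

>>> carry_out(
  motion=[
    {"x":0.006,"y":0.011,"z":0,"rx":0,"ry":0,"rz":0,"gripper":0.2},
    {"x":0.012,"y":0.022,"z":0,"rx":0,"ry":0,"rz":0,"gripper":0.2},
    {"x":0.013,"y":0.025,"z":0,"rx":0,"ry":0,"rz":0,"gripper":0.2},
    {"x":0.015,"y":0.028,"z":0,"rx":0,"ry":0,"rz":0,"gripper":0.2},
    {"x":0.015,"y":0.028,"z":0,"rx":0,"ry":0,"rz":0,"gripper":0.2},
    {"x":0.015,"y":0.028,"z":0,"rx":0,"ry":0,"rz":0,"gripper":0.2},
    {"x":0.015,"y":0.028,"z":0,"rx":0,"ry":0,"rz":0,"gripper":0.2},
    {"x":0.012,"y":0.022,"z":0,"rx":0,"ry":0,"rz":0,"gripper":0.2},
    {"x":0.01,"y":0.018,"z":0,"rx":0,"ry":0,"rz":0,"gripper":0.2},
    {"x":0.006,"y":0.011,"z":0,"rx":0,"ry":0,"rz":0,"gripper":0.2},
  ],
)

```text
t: 5.55
ee_pos: [0.6087, 0.0491, 0.1298]
ee_rot: [0.456, -0.455, -0.541, 0.542]
wrist_force: [0.3, 0.3, -1.4]
opening: 0.0394
```

>>> carry_out(
  motion=[
    {"x":0,"y":0,"z":-0.02,"rx":0,"ry":0,"rz":0,"gripper":0.2},
    {"x":0,"y":0,"z":-0.02,"rx":0,"ry":0,"rz":0,"gripper":0.2},
    {"x":0,"y":0,"z":-0.02,"rx":0,"ry":0,"rz":0,"gripper":0.2},
    {"x":0,"y":0,"z":-0.015,"rx":0,"ry":0,"rz":0,"gripper":0.2},
    {"x":0,"y":0,"z":0,"rx":0,"ry":0,"rz":0,"gripper":0.2},
    {"x":0,"y":0,"z":0,"rx":0,"ry":0,"rz":0,"gripper":0.2},
  ],
)

```text
t: 6.15
ee_pos: [0.6088, 0.0472, 0.0567]
ee_rot: [0.455, -0.456, -0.541, 0.541]
wrist_force: [-0.4, 0.2, 0.1]
opening: 0.0393
```

```bash
python3 - <<'E'
from h import *
from cell import readout,snapshot
for n in("top","side"): cv2.imwrite(f"pics/{n}3.png",snapshot(n)[:,:,::-1])
s=readout.observe();print(s["t"],s["ee_pos"],s["wrist_force"],s["opening"])
f=lambda i,x,y,r:cv2.resize(i[y-r:y+r,x-r:x+r],(390,390))
cv2.imwrite("pics/s3.png",np.hstack([f(cv2.imread("pics/top3.png"),290,175,75),f(cv2.imread("pics/side3.png"),275,215,60)]))
E
```

```text
6.25 [0.60943101 0.04751291 0.05778476] [ 0.30793055 -0.05351121 -0.52208625] 0.0390959834591021
```

View pics/s3.png

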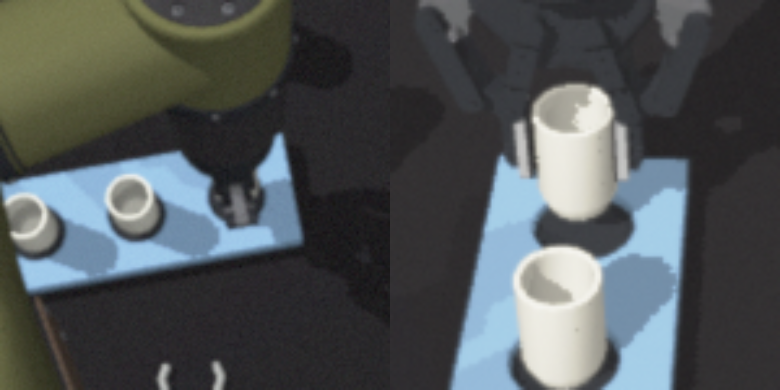

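```bash
python3 - <<'E'
from h import *
print(onz("side",(270.5,187.4),.0955), [proj("side",np.array([.6085,.045,z])) for z in (.0955,.0355)])
E
```

```text
[0.61102253 0.04263381 0.0955    ] [array([271.65298193, 188.56795526]), array([273.70388504, 216.5888416 ])]
```

The cast rim centre is within 3 mm of the target, and the fit margin is 8 mm. I'll lower gently, watching the force.

>>> carry_out(
  motion=[
    {"x":-0.001,"y":0.001,"z":-0.006,"rx":0,"ry":0,"rz":0,"gripper":0.2},
    {"x":0,"y":0,"z":-0.006,"rx":0,"ry":0,"rz":0,"gripper":0.2},
    {"x":0,"y":0,"z":-0.004,"rx":0,"ry":0,"rz":0,"gripper":0.2},
    {"x":0,"y":0,"z":-0.002,"rx":0,"ry":0,"rz":0,"gripper":0.2},
    {"x":0,"y":0,"z":0,"rx":0,"ry":0,"rz":0,"gripper":0.2},
    {"x":0,"y":0,"z":0,"rx":0,"ry":0,"rz":0,"gripper":0.2},
  ],
)

```text
t: 6.85
ee_pos: [0.6077, 0.0484, 0.0383]
ee_rot: [0.455, -0.455, -0.541, 0.541]
wrist_force: [0.9, 0.4, -1.3]
opening: 0.0398
```

>>> carry_out(
  motion=[
    {"x":0,"y":0,"z":-0.001,"rx":0,"ry":0,"rz":0,"gripper":0.2},
    {"x":0,"y":0,"z":0,"rx":0,"ry":0,"rz":0,"gripper":0.2},
  ],
)

```text
t: 7.05
ee_pos: [0.6077, 0.0485, 0.0373]
ee_rot: [-0.455, 0.455, 0.541, -0.541]
wrist_force: [-0.1, -0.5, -2.8]
opening: 0.0397
```

>>> carry_out(
  motion=[
    {"x":0,"y":0,"z":-0.001,"rx":0,"ry":0,"rz":0,"gripper":0.2},
    {"x":0,"y":0,"z":0,"rx":0,"ry":0,"rz":0,"gripper":0.2},
  ],
)

```text
t: 7.25
ee_pos: [0.6076, 0.0485, 0.0361]
ee_rot: [0.455, -0.455, -0.541, 0.541]
wrist_force: [0.5, 0.1, -0.5]
opening: 0.0394
```

>>> carry_out(
  motion=[
    {"x":0,"y":0,"z":-0.001,"rx":0,"ry":0,"rz":0,"gripper":0.2},
    {"x":0,"y":0,"z":0,"rx":0,"ry":0,"rz":0,"gripper":0.2},
  ],
)

```text
t: 7.45
ee_pos: [0.6078, 0.0484, 0.0359]
ee_rot: [-0.455, 0.455, 0.541, -0.541]
wrist_force: [-2.7, 0.5, 3.3]
opening: 0.0397
```

>>> carry_out(
  motion=[
    {"x":0,"y":0,"z":-0.0005,"rx":0,"ry":0,"rz":0,"gripper":0.2},
    {"x":0,"y":0,"z":0,"rx":0,"ry":0,"rz":0,"gripper":0.2},
  ],
)

```text
t: 7.65
ee_pos: [0.6078, 0.0484, 0.0359]
ee_rot: [-0.455, 0.455, 0.541, -0.541]
wrist_force: [-3.4, 0.5, 5.4]
opening: 0.0397
```

```bash
python3 - <<'E'
from h import *
from cell import readout,snapshot
cv2.imwrite(f"pics/side4.png",snapshot("side")[:,:,::-1])
s=readout.observe();print(s["t"],s["ee_pos"],s["wrist_force"],s["opening"])
f=lambda i,x,y,r:cv2.resize(i[y-r:y+r,x-r:x+r],(500,500))
cv2.imwrite("pics/s4.png",f(cv2.imread("pics/side4.png"),275,225,60))
E
```

```text
7.7 [0.60779857 0.04840342 0.03587243] [-3.97284387  0.82138239  5.93407066] 0.03953143039323084
```

View pics/s4.png

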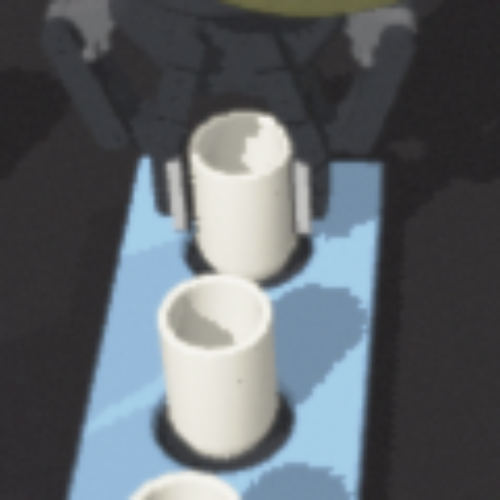

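Contact at z +14.0 mm relative to the pick matches the recess floor exactly. Time to release.

>>> carry_out(
  motion=[
    {"x":0,"y":0,"z":0,"rx":0,"ry":0,"rz":0,"gripper":0.5},
    {"x":0,"y":0,"z":0,"rx":0,"ry":0,"rz":0,"gripper":0.6},
    {"x":0,"y":0,"z":0,"rx":0,"ry":0,"rz":0,"gripper":0.8},
    {"x":0,"y":0,"z":0,"rx":0,"ry":0,"rz":0,"gripper":0.95},
    {"x":0,"y":0,"z":0,"rx":0,"ry":0,"rz":0,"gripper":0.95},
    {"x":0,"y":0,"z":0,"rx":0,"ry":0,"rz":0,"gripper":0.95},
    {"x":0,"y":0,"z":0,"rx":0,"ry":0,"rz":0,"gripper":0.95},
  ],
)

```text
t: 8.4
ee_pos: [0.6076, 0.0485, 0.0347]
ee_rot: [0.455, -0.455, -0.541, 0.541]
wrist_force: [0.1, -0.3, -0.4]
opening: 0.0812
```

>>> carry_out(
  motion=[
    {"x":0,"y":0,"z":0.01,"rx":0,"ry":0,"rz":0,"gripper":0.95},
    {"x":0,"y":0,"z":0.015,"rx":0,"ry":0,"rz":0,"gripper":0.95},
    {"x":0,"y":0,"z":0.02,"rx":0,"ry":0,"rz":0,"gripper":0.95},
    {"x":0,"y":0,"z":0.025,"rx":0,"ry":0,"rz":0,"gripper":0.95},
    {"x":0,"y":0,"z":0.025,"rx":0,"ry":0,"rz":0,"gripper":0.95},
    {"x":0,"y":0,"z":0.025,"rx":0,"ry":0,"rz":0,"gripper":0.95},
    {"x":0,"y":0,"z":0.025,"rx":0,"ry":0,"rz":0,"gripper":0.95},
    {"x":0,"y":0,"z":0.025,"rx":0,"ry":0,"rz":0,"gripper":0.95},
  ],
)

```text
t: 9.2
ee_pos: [0.6077, 0.0484, 0.2078]
ee_rot: [-0.455, 0.456, 0.542, -0.54]
wrist_force: [-0.2, 0.7, -0.2]
opening: 0.0811
```

>>> carry_out(
  motion=[
    {"x":-0.02,"y":-0.04,"z":0,"rx":0,"ry":0,"rz":0,"gripper":0.95},
    {"x":-0.02,"y":-0.04,"z":0,"rx":0,"ry":0,"rz":0,"gripper":0.95},
    {"x":-0.02,"y":-0.04,"z":0,"rx":0,"ry":0,"rz":0,"gripper":0.95},
    {"x":-0.02,"y":-0.04,"z":0,"rx":0,"ry":0,"rz":0,"gripper":0.95},
    {"x":-0.02,"y":-0.04,"z":0,"rx":0,"ry":0,"rz":0,"gripper":0.95},
    {"x":0,"y":-0.04,"z":0,"rx":0,"ry":0,"rz":0,"gripper":0.95},
    {"x":0,"y":0,"z":0,"rx":0,"ry":0,"rz":0,"gripper":0.95},
    {"x":0,"y":0,"z":0,"rx":0,"ry":0,"rz":0,"gripper":0.95},
  ],
)

```text
t: 10.0
ee_pos: [0.5075, -0.1924, 0.2062]
ee_rot: [-0.455, 0.456, 0.541, -0.54]
wrist_force: [0.4, 0.5, 0.1]
opening: 0.0812
```

```bash
python3 - <<'E'
from h import *
from cell import readout,snapshot
for n in("top","side"): cv2.imwrite(f"pics/{n}5.png",snapshot(n)[:,:,::-1])
s=readout.observe();print(s["t"],s["ee_pos"],s["wrist_force"],s["opening"])
f=lambda i,x,y,r:cv2.resize(i[y-r:y+r,x-r:x+r],(390,390))
cv2.imwrite("pics/s5.png",np.hstack([f(cv2.imread("pics/top5.png"),267,183,65),f(cv2.imread("pics/side5.png"),264,277,80)]))
E
```

```text
10.1 [ 0.50784383 -0.19104535  0.20559355] [-0.31903547  0.18342472 -0.27610864] 0.08113816486979392
```

View pics/s5.png

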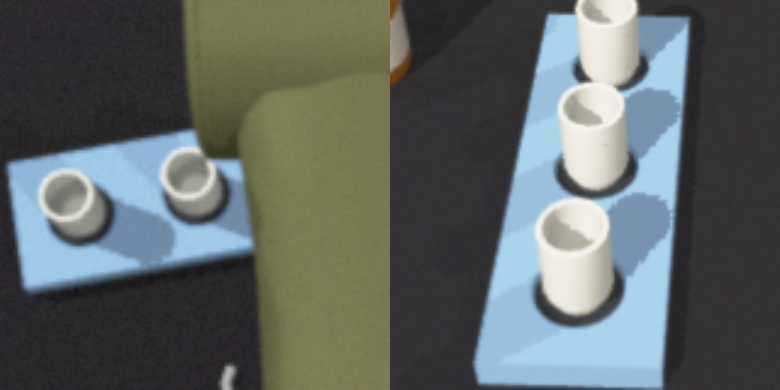

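The loaded rims are at the same crop pixels as before. The top view of the placed crucible is hidden by the arm, so I'll measure it in the side view.

```bash
python3 - <<'E'
from h import *
im=cv2.imread("pics/side5.png")
cv2.imwrite("pics/s6.png",cv2.resize(im[180:260,235:315],(560,560),interpolation=cv2.INTER_NEAREST))
print(proj("side",np.array([.6085,.045,.074])),proj("side",np.array([.6085,.045,.014])))
a=cv2.imread("pics/side0.png");d=cv2.absdiff(a,im).max(2);print("diff loaded area",d[270:350,220:310].max(), d[240:350,220:310].max())
E
```

```text
[272.41272252 198.92255205] [274.38899227 225.99835798]
diff loaded area 14 14
```

View pics/s6.png

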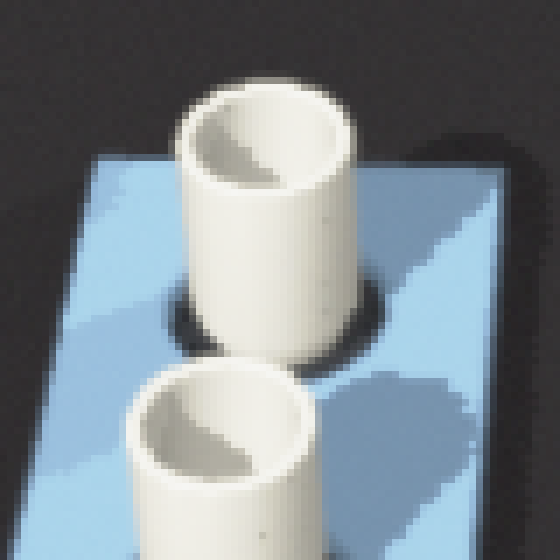

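The rim centre is at side (272.5,198.8), against (272.4,198.9) predicted for a seated crucible. The foot sits inside the dark recess, so I'll hand it in.

```bash
python3 -c "
from cell import bot;print(bot.finish_job())"
```

```text
the job is handed in; nothing more can be done
None
```

The clean white crucible now stands upright in the empty end recess of the tray, fully down, and the job was handed in at about 10 s of the 32 s allowed. I lifted it with a 30 N grip, lowered it in small steps until it touched with about 6 N, opened the fingers and moved the arm clear.

- **Seating:** the tool stopped 14.0 mm higher than at the pick, which is the height of the recess floor. The rim centre in the last side picture is at (272.5, 198.8), against (272.4, 198.9) expected for a crucible down in the recess.
- **Loaded crucibles:** the other two show no change beyond image noise in the side view, so they have not moved.
- **Disagreements:** just before lowering, the side view put the rim about 3 mm from the target, inside the 8 mm of room. At touchdown there was a small sideways force of about 4 N, which went away on release.
- **Not checked:** the arm hid the placed crucible from the top camera at the end, so its final position rests on the side view and the contact height alone.

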